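Clip the oil-sampling bob onto the drip stand

TASK

Pick up the brass sampling bob by its blue tab and clip its snap hook onto the steel eye of the drip stand: press the red sprung gate against the front bar of the eye until the bar is inside the hook, then let the bob down so that it hangs from the eye over the tray with the gate snapped shut, and let go. The gate yields easily and its stop is delicate: push with no more than 10 N, do not ram the stand or drop the bob on it, keep the bob upright, and leave the wash bottle, beaker and amber bottle where they are.

Things in the scene. Friction and masses are not known exactly. Their poses are not given: they have to be found in the camera images.
- bob: Brass sampling bob topped by a steel snap hook, one rigid piece, about 0.32 kg, 171 mm tall, standing upright. Origin: centre of its flat underside; z up, +x to the gate side of the hook, y across the hook (its thin direction). Brass body 44 mm in diameter, 46 tall, a cone above it to height 62, then the hook up to height 128, then the tab.
- bob_tab (a point): Middle of the blue upright plastic tab on top of the hook, at height 152 above the bob's underside (axes as the bob): grasp here from straight above. The tab is 28 mm along x, 12 mm along y (grip it across y) and reaches from height 127 to 171.
- bob_crook (a point): Point inside the hook under the arch, on the bob's axis at height 115.6 above the underside (axes as the bob): the centre of the eye's bar lies here when the bob hangs. The hook is an 8 mm bar in the x-z plane: spine at -x (inner face x = -18), arch on top, nose on the +x side coming down from the arch (x = 8 to 15, flat lower end at height 107).
- bob_mouth (a point): Where the eye's bar should meet the gate: x = 11, height 96 above the bob's underside (axes as the bob). A bar pushed in level here (4 mm higher or lower will do) has the gate at its stop with its centre at x = -1 to 3; it must be past x = 4 to rise behind the nose. Then let the bob down some 20 mm: the bar slides off the gate's tip up into the arch, the gate snaps shut.
- gate (a joint): Angle of the red gate, a 5 mm bar 36 mm long closing the hook's mouth on the +x side, hinged at its lower end (x = 11, height 68 of the bob). 0 = shut (it does not open outward), 0.59 = swung inward (to -x) on its hard stop. A spring shuts it: pressed at bob_mouth it yields at about 1.7 N and takes about 4 N at the stop.
- stand: Drip stand, fixed. Origin: foot of its 16 mm post, on the bench; z up, -x is the eye and tray side, roughly facing the robot. Grey clamp head on the post, 36 x 30 x 26 mm, top at 153. Tray 150 x 130 mm centred at x = -95, rim 16 high. A level D-shaped eye of 8 mm bar juts from the head at height 140 (bar centre); its front bar runs along y from -27 to 27, the opening behind is 30 mm deep.
- eye_mark (a point): Nominal middle of the eye's front bar: x = -85, y = 0, height 140 in the stand's frame (axes as the stand). The eye's shank is locked farther in or out in the clamp each time, which this point does not show: the real front bar lies anywhere up to 22 mm nearer to or farther from the post, at the same height. Find it by touch (or sight).
- wash_bottle: White wash bottle with a blue cap, 60 mm diameter, 140 mm tall, origin under its centre; leave it alone.
- beaker: Glass beaker, 66 mm diameter, 85 mm tall, origin under its centre; leave it alone.
- amber_bottle: Amber glass bottle, 64 mm diameter, 130 mm tall, white cap, origin under its centre; leave it alone.
Not all that is in view belongs to the job. What is shaped like the bob but green is not meant.

How it is judged:
On the way, in this order (a step that is already met when the one before it is completed fails the run):
1. the bob is lifted clear of the bench, off everything but the fingers (height (world z) of bob above 0.025 m and contact force between bob and the fingers above 1 N and contact force between bob and stand below 0.1 N), for 0.2 s.
2. the eye presses the gate inward (gate past 0.25 rad, hook in contact with the stand) (value of joint gate above 0.25 rad and contact force between bob and stand above 0.5 N), for 0.05 s.
At the end, for the whole second after the job is handed in: the bob hangs from the eye's front bar: bob_crook within 6 mm of height 140 in the stand's frame, within 22 mm of the stand's middle plane and between 55 and 115 mm in front of the post; the stand bears it, the gate is shut (below 0.1 rad), the bob is upright within 15 degrees, at rest and released (z of bob_crook in the frame of stand between 0.134 and 0.146 m and y of bob_crook in the frame of stand between -0.022 and 0.022 m and x of bob_crook in the frame of stand between -0.115 and -0.055 m and value of joint gate below 0.1 rad and contact force between bob and stand above 1 N and angle between bob's own z axis and vertical below 0.26 rad and linear speed of bob below 0.04 m/s and contact force between bob and the fingers below 0.1 N); the robot touches nothing.
It fails at once if the hook presses on the stand with more than 10 N while the gate is pushed in (past 0.25 rad) (value of joint gate above 0.25 rad and contact force between bob and stand above 10 N).
It fails at once if the bob is rammed or dropped on the stand (more than 25 N) (contact force between bob and stand above 25 N).
It fails at once if the bob is tipped by more than 40 degrees (angle between bob's own z axis and vertical above 0.7 rad).
It fails at once if the wash bottle, beaker or amber bottle is moved by more than 20 mm (distance of any of wash_bottle, beaker, amber_bottle from where it was at the start of the episode above 0.02 m).
It also fails if it takes over 56 s, if anything falls off the work surface, if the arm or the gripper's body presses on something with over 40 N, if the wrist force passes 120 N, or if a joint passes its speed limit or range.

ROBOT

A 6-joint arm with a two-finger parallel gripper is mounted at the origin on the work surface. World frame = base frame: x ahead of the robot, y to its left, z up, the work surface at z = 0. Lengths are in m, angles in rad, forces in N, time in s.
With the tool pointing down it reaches from about 0.4 to 0.825 m from the base axis. Payload 7 kg.
Tool frame: the origin (TCP) lies at the very end of the fingers, on their centre line; the grasp point (between the pads) lies 19 mm behind it; z points along the fingers, x is the direction in which the jaws open and shut, and the axes are right-handed (so a half turn about z gives the same grasp; the last joint's range is limited). The gripper opens to 88 mm and grips with 3 to 60 N. Pads are 19 mm wide; open, the fingers measure 130 mm over their backs; the gripper's body (78 mm by 193 mm) begins 47 mm behind the grasp point.
Start: joints at [1.508, 0.359, 0.012, 0, -1.224, -0.288], TCP at [0.232, 0.634, 0.227] pointing down, gripper open.
Joint ranges: [-3.07, 3.07], [-1.43, 2.12], [-1.02, 1.25], [-3.03, 1.67], [-3.05, -0], [-3.03, 3.03]. Speed limits (rad/s): [2.39, 2.39, 3.01, 3.14, 3.14, 3.14].

INTERFACE

Orientations are given as [roll, pitch, yaw] about the fixed x, y, z axes, in that order (R = Rz(yaw) Ry(pitch) Rx(roll)).
In Python, from station import telemetry, grab_frame, arm, regions_of, pinpoint gives the robot as it stands. The module is installed in compiled form; this text tells all that it offers.
- The arm moves only by the shell command python3 -m inch 'ROWS' [FORCE]. ROWS is text: rows parted by semicolons, each of 7 numbers parted by spaces: the opening, from 0 (shut) to 1 (fully open), then the shift along the world's x, y, z in cm, then the turn, a rotation vector about the world's x, y, z in degrees. A call has 1 to 12 rows; each row is the pose to reach, as a shift and turn from the pose measured when the call began; what a row does not reach only later rows make up. A row lasts 1/8 s, in which the tool goes at most 62.5 mm and 10.7 degrees, less where a joint would pass 70% of its speed; a pose out of reach is approached as far as the arm can. A call with a gripper value outside its range is refused whole. The fingers move at their own pace and stop on an object; FORCE is the grip in N (left out, the last holds). Time passes only in rows, so rows that repeat a pose let the fingers close. It gives the time, the measured TCP pose, the force and the opening at its end, in the units of the state.
- telemetry.get_state(): the state, without advancing time (a new reading comes with each control period).
- grab_frame(name): name is "side" or "top"; returns a dict with "pixels" (384x512x3 uint8, red, green, blue), "fx", "fy", "cx", "cy" (pixels), "R" (3x3) and "t" (3): a world point X has camera coordinates R X + t. Camera axes: x right, y down, z forward; pixel columns grow to the right and rows downward; lengths in m; the calibration is good to about 2 mm. A picture is of the moment at which its call begins. There is no depth.
- arm.job_done(): hands the job in, once; it reports no verdict.
Trained networks look in the newest picture that a camera, given by its name, has taken for a name from the list of things; names that differ only in an ending like _2 or _b are one class to them, and where a whole thing is asked for, a point or a joint stands for the part that bears it (a point fixed in the world has none). Each returns a list of dicts, best first, with "p" (0 to 1); they miss things now and then, are a little off and sometimes report something else, mostly with a low value. They report only what shows in the picture. A call takes as long as a camera call. They do not tell look-alikes from the thing itself.
- regions_of(camera, name): "pixels" (384x512 bool, what is visible of it) and "bbox" ([left, top, right, bottom] in pixels, round what is visible of it).
- pinpoint(camera, name): "location" ([column, row] in pixels: a listed point, or the origin of a listed thing).
The state is a dict: "t": time; "q": joint angles; "qd": joint speeds; "joint_efforts": joint torques, N m; "eef_pos": TCP position; "ee_rot": TCP orientation; "force": force on the tool from outside, world axes, zero at the start; "moment": the same for the moment, N m; "width": finger opening in m.
Only numpy, scipy, OpenCV 4.12 (cv2) and the standard library are available. Lean on these libraries where they do the work, as an engineer would, in place of code of your own. Each camera call takes 0.05 s, during which the arm holds its last target. There are 200 camera calls.

## Working session

There is one attempt and no reset: what is moved stays moved. The work goes in short steps, Python scripts to look and compute and a shell command to move; the robot and the scene stay as the last step left them, time stands still between calls to the robot, and variables do not carry over. Pictures are saved under pics/ and viewed, about 8 in all and at most 12, crops included, and the job is handed in when it is done.

```bash
mkdir -p pics; cat > h.py <<'E'
import numpy as np, cv2
from station import telemetry, grab_frame, arm, regions_of, pinpoint
def grab(n,save=None):
    f=grab_frame(n)
    if save: cv2.imwrite(f'pics/{save}.png',f['pixels'][:,:,::-1])
    return f
def ray(f,p):
    R=np.array(f['R']);t=np.array(f['t'])
    d=R.T@np.array([(p[0]-f['cx'])/f['fx'],(p[1]-f['cy'])/f['fy'],1.]);return -R.T@t,d
def atz(f,p,z):
    c,d=ray(f,p);return c+d*(z-c[2])/d[2]
def proj(f,X):
    c=np.array(f['R'])@np.array(X)+np.array(f['t']);return np.array([f['fx']*c[0]/c[2]+f['cx'],f['fy']*c[1]/c[2]+f['cy']])
def tri(rays):
    A=0;b=0
    for c,d in rays:
        d=d/np.linalg.norm(d);P=np.eye(3)-np.outer(d,d);A=A+P;b=b+P@c
    return np.linalg.solve(A,b)
E
python3 - <<'E'
from h import *
np.set_printoptions(precision=3,suppress=True)
F={}
for n in('side','top'):
    F[n]=grab(n,n+'0'); print(n,'cam',ray(F[n],(256,192)))
    for o,z in(('bob',0),('bob_tab',.152),('bob_crook',.1156),('bob_mouth',.096),('stand',0),('eye_mark',.14),('wash_bottle',0),('beaker',0),('amber_bottle',0)):
        for r in pinpoint(n,o)[:3]: print(n,o,round(r['p'],2),np.round(r['location'],1),atz(F[n],r['location'],z))
im=np.hstack([cv2.imread('pics/side0.png'),cv2.imread('pics/top0.png')])
print(telemetry.get_state())
E
```

```text
side cam (array([0.5  , 0.609, 0.776]), array([ 0.046, -0.658, -0.752]))
side bob 0.68 [293.6 199. ] [ 0.452 -0.051  0.   ]
side bob 0.59 [331.5 203.6] [ 0.359 -0.041  0.   ]
side bob_tab 0.78 [302.5 153.2] [ 0.441 -0.056  0.152]
side bob_tab 0.78 [343.  159.9] [ 0.353 -0.039  0.152]
side bob_crook 0.7 [298.6 165.4] [ 0.447 -0.054  0.116]
side bob_crook 0.61 [339.  172.2] [ 0.357 -0.036  0.116]
side bob_mouth 0.74 [335.5 178. ] [ 0.362 -0.037  0.096]
side bob_mouth 0.67 [292.5 171.3] [ 0.46  -0.054  0.096]
side stand 0.89 [224.8 273.7] [0.602 0.166 0.   ]
side eye_mark 0.62 [263.9 243.2] [0.517 0.178 0.14 ]
side wash_bottle 0.65 [235.  170.9] [ 0.607 -0.143  0.   ]
side wash_bottle 0.43 [170.1 220.4] [0.748 0.028 0.   ]
side beaker 0.55 [280.2 149.4] [ 0.488 -0.231  0.   ]
side beaker 0.2 [293.9 198. ] [ 0.452 -0.055 -0.   ]
side amber_bottle 0.84 [167.6 218.2] [ 0.755  0.022 -0.   ]
top cam (array([0.472, 0.012, 0.962]), array([ 0.076, -0.009, -0.997]))
top bob 0.91 [287.7 237. ] [ 0.449 -0.06   0.   ]
top bob 0.84 [279.7 284.5] [ 0.353 -0.041  0.   ]
top bob 0.16 [293.8 240.9] [ 0.
[... 390 characters left out ...]
7 0.   ]
top eye_mark 0.72 [162.7 203.5] [0.517 0.17  0.14 ]
top wash_bottle 0.95 [324.1 165.1] [ 0.598 -0.141  0.   ]
top beaker 0.87 [366.6 210.3] [ 0.501 -0.226  0.   ]
top amber_bottle 0.8 [249.5  95.1] [0.751 0.012 0.   ]
top amber_bottle 0.21 [291.8 234. ] [ 0.455 -0.069  0.   ]
{'t': 1.0, 'q': array([ 1.508,  0.359,  0.012,  0.   , -1.224, -0.288]), 'qd': array([ 0.001,  0.001,  0.   , -0.001,  0.001,  0.001]), 'joint_efforts': array([  0.001, -58.239,  29.33 ,   7.003,   0.012,  -0.   ]), 'eef_pos': array([0.232, 0.634, 0.227]), 'ee_rot': array([-3.142,  0.   , -1.922]), 'force': array([-0.339,  0.556,  0.629]), 'moment': array([ 0.002, -0.008,  0.036]), 'width': 0.08774509987813811}
```

View pics/side0.png

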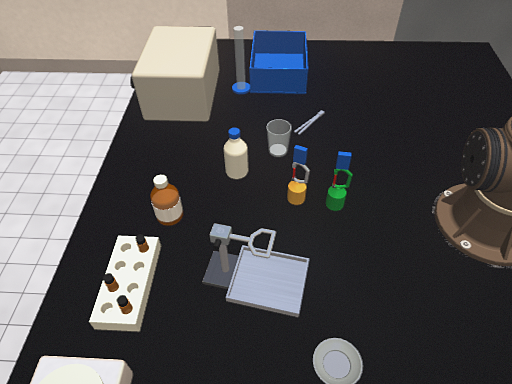

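View pics/top0.png

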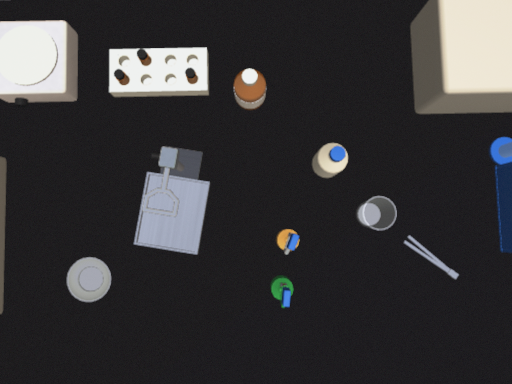

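The brass bob is at side (297,185) and top (288,240), and the green decoy stands nearer the base. The stand's D-eye is at side (262,242) and top (160,202). I'll zoom in on these.

```bash
python3 - <<'E'
import cv2,numpy as np
s=cv2.imread('pics/side0.png');t=cv2.imread('pics/top0.png')
c=lambda i,x,y,w,h:cv2.resize(i[y:y+h,x:x+w],(400,300),interpolation=cv2.INTER_CUBIC)
cv2.imwrite('pics/c0.png',np.vstack([np.hstack([c(s,260,140,100,75),c(t,250,220,80,60)]),np.hstack([c(s,200,215,100,75),c(t,120,140,100,75)])]))
E
```

```text
(no output)
```

View pics/c0.png

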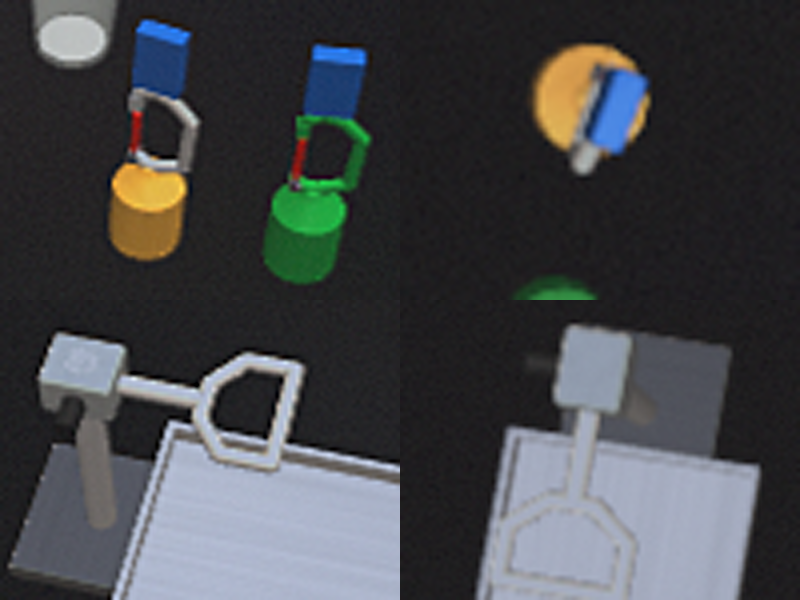

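The top-left crop shows the gate (red) facing world +x, with the spine at the other end. The top-right crop gives the tab's long axis. The lower crops show the eye's front bar clearly, with ends at side (274,232) and (269,255.5), and top (146,209) and (175,212).

```bash
python3 - <<'E'
from h import *
np.set_printoptions(precision=4,suppress=True)
s=grab('side');t=grab('top')
for f,ps in((t,[(145.5,208.3),(175.2,212)]),(s,[(274,232),(268.7,255.5)])):
    a,b=[atz(f,p,.14) for p in ps]; d=b-a; print('bar',a,b,(a+b)/2,np.hypot(*d[:2]),np.degrees(np.arctan2(d[1],d[0])))
print('head',atz(t,(169,157),.153),atz(s,(200+83/4,215+60/4),.153))
print('shank(head end, eye end)',atz(t,(120+187/4,140+108/4),.14),atz(t,(120+177/4,140+200/4),.14), atz(s,(200+120/4,215+87/4),.14),atz(s,(200+200/4,215+98/4),.14))
c=[atz(t,(250+(x-400)/5,220+y/5),.171) for x,y in((612,70),(645,82),(622,152),(590,140))]
print('tab',np.array(c),np.mean(c,0)); 
for d in(c[0]-c[3],c[1]-c[2]):print(np.hypot(*d[:2]),np.degrees(np.arctan2(d[1],d[0])))
# gate/spine check
for n in('side','top'):
    r=regions_of(n,'bob_tab')
    for q in r[:2]: print(n,q['p'],q['bbox'])
# blue tab mask side: bottom centre/top centre
E
```

```text
bar [0.5096 0.2008 0.14  ] [0.5017 0.1484 0.14  ] [0.5056 0.1746 0.14  ] 0.05297843016886358 -98.49859430078021
bar [0.4988 0.1519 0.14  ] [0.5072 0.2048 0.14  ] [0.503  0.1784 0.14  ] 0.053534849485935454 81.01309880676834
head [0.5983 0.1562 0.153 ] [0.599  0.1612 0.153 ]
shank(head end, eye end) [0.5824 0.1627 0.14  ] [0.5413 0.1674 0.14  ] [0.5818 0.1667 0.14  ] [0.5435 0.1712 0.14  ]
tab [[ 0.4583 -0.0555  0.171 ]
 [ 0.4539 -0.0667  0.171 ]
 [ 0.4305 -0.0581  0.171 ]
 [ 0.4348 -0.0473  0.171 ]] [ 0.4444 -0.0569  0.171 ]
0.024868241311934138 -19.286213347673893
0.02496764502257183 -20.102322859974503
side 0.93 [323.6, 153.6, 354.4, 209.6]
side 0.63 [288.4, 143.8, 309.0, 204.2]
top 0.88 [269.1, 274.5, 294.3, 308.0]
top 0.7 [278.5, 232.0, 297.1, 254.1]
```

Both cameras agree. The front bar's middle is at about (0.504, 0.176), and the stand's yaw is about -8.8°. The bob is at about (0.444, -0.057) with yaw of about -19°, so the jaws are already nearly aligned. I'll move to above the bob.

```bash
python3 -m inch '1 10 -6 0 0 0 0;1 15 -12 0 0 0 0;1 19 -18 0 0 0 0;1 21 -24 0 0 0 0;1 22 -30 0 0 0 0;1 22 -36 0 0 0 0;1 22 -42 0 0 0 0;1 22 -48 0 0 0 0;1 21 -54 0 0 0 0;1 21.2 -60 0 0 0 0;1 21.2 -66 0 0 0 0;1 21.2 -69 0 0 0 1' 10
python3 -m inch '1 0 0 0 0 0 0;1 0 0 0 0 0 0'
python3 - <<'E'
from h import *
np.set_printoptions(precision=4,suppress=True)
st=telemetry.get_state();print(st['t'],st['eef_pos'],st['ee_rot'])
s=grab('side','s1');t=grab('top','t1')
c=lambda i,x,y,w,h:cv2.resize(cv2.imread(f'pics/{i}.png')[y:y+h,x:x+w],(400,300),interpolation=cv2.INTER_CUBIC)
cv2.imwrite('pics/c1.png',np.hstack([c('s1',240,100,120,90),c('t1',230,190,120,90)]))
for f in(s,t): print(proj(f,[.444,-.057,.171]),proj(f,st['eef_pos']))
E
```

```text
t: 2.7
eef_pos: [0.4438, -0.0376, 0.2272]
ee_rot: [-3.14, 0.001, -1.903]
force: [1.3, -0.1, -0.5]
width: 0.0874
t: 2.95
eef_pos: [0.4438, -0.038, 0.2274]
ee_rot: [-3.14, 0.001, -1.905]
force: [0.3, 0.5, 0.1]
width: 0.0876
2.95 [ 0.4438 -0.038   0.2274] [-3.1398  0.0014 -1.9048]
[301.7027 146.6111] [303.8895 132.4909]
[293.516  242.4113] [284.6039 243.9894]
```

View pics/c1.png

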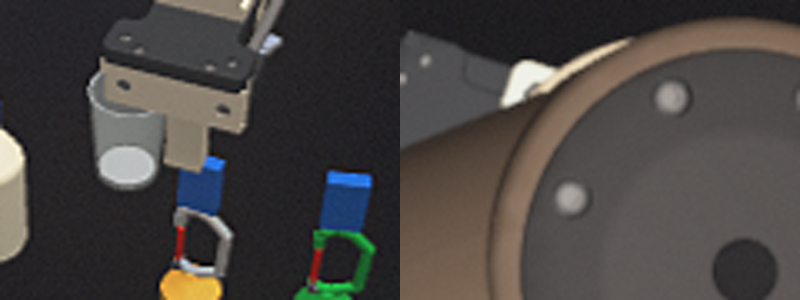

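The side view agrees with the measurement: tab top at about (303,147), predicted (302,147). The arm blocks the top view. I'll correct y by 19 mm, descend and grip.

```bash
python3 -m inch '1 0 -1.9 0 0 0 0;1 0 -1.9 0 0 0 0;1 0 -1.9 -3 0 0 0;1 0 -1.9 -6 0 0 0;1 0 -1.9 -8 0 0 0;1 0 -1.9 -9.2 0 0 0;1 0 -1.9 -9.2 0 0 0;0.3 0 -1.9 -9.2 0 0 0;0 0 -1.9 -9.2 0 0 0;0 0 -1.9 -9.2 0 0 0;0 0 -1.9 -9.2 0 0 0;0 0 -1.9 -9.2 0 0 0' 20
python3 -m inch '0 0 0 0 0 0 0;0 0 0 0 0 0 0'
```

```text
t: 4.55
eef_pos: [0.444, -0.0558, 0.1353]
ee_rot: [-3.14, 0.001, -1.902]
force: [0.4, -0.1, 0.2]
width: 0.0435
t: 4.8
eef_pos: [0.444, -0.0559, 0.1354]
ee_rot: [-3.14, 0.001, -1.902]
force: [-0.1, 0.3, 0.4]
width: 0.0234
```

```bash
python3 -m inch '0 0 0 0 0 0 0;0 0 0 0 0 0 0;0 0 0 0 0 0 0' 20
python3 -m inch '0 0 0 2 0 0 0;0 0 0 4 0 0 0;0 0 0 6 0 0 0;0 0 0 6 0 0 0;0 0 0 6 0 0 0' 20
python3 - <<'E'
from h import *
s=grab('side','s2')
i=cv2.imread('pics/s2.png')[80:230,220:420];cv2.imwrite('pics/c2.png',cv2.resize(i,(800,600),interpolation=cv2.INTER_CUBIC))
E
```

```text
t: 5.18
eef_pos: [0.4439, -0.0559, 0.1354]
ee_rot: [-3.14, 0.001, -1.902]
force: [-0.8, -1.2, 1.2]
width: 0.012
t: 5.8
eef_pos: [0.4432, -0.0559, 0.1943]
ee_rot: [-3.141, 0.001, -1.903]
force: [-0.2, 0.4, -3.3]
width: 0.012
```

View pics/c2.png

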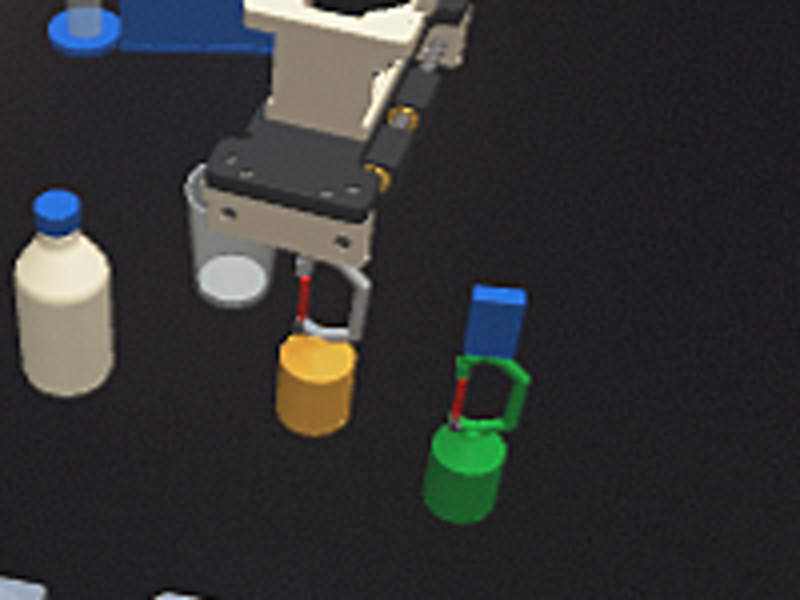

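The bob is lifted cleanly and upright, at crop (315,390), with the gate still at world +x and the hook not slipped. Opening is 12 mm and the weight reads 3.3 N. Next I'll move to 50 mm in front of the bar, turn by 10.3°, and set the mouth level at 140 mm.

```bash
python3 -m inch '0 0 3 0 0 0 0;0 0 6.5 0 0 0 2;0 0 10.5 0 0 0 4;0 0.2 14.5 0 0 0 6;0 0.5 18 0 0 0 8;0 0.8 21 -0.5 0 0 10.3;0 1 23 -1 0 0 10.3;0 1.1 24 -1.4 0 0 10.3;0 1.1 24 -1.5 0 0 10.3;0 1.1 24 -1.5 0 0 10.3;0 1.1 24 -1.5 0 0 10.3'
python3 - <<'E'
from h import *
np.set_printoptions(precision=4,suppress=True)
s=grab('side','s3');t=grab('top','t3')
st=telemetry.get_state();print(st['t'],st['eef_pos'],np.degrees(st['ee_rot']),st['force'])
y=np.radians(-8.7);u=np.array([np.cos(y),np.sin(y),0]);v=np.array([-u[1],u[0],0])
B=np.array([.504,.1765,.14]);d=B-st['eef_pos'];print('bar in bob x,y',d@u,d@v,'mouth z',st['eef_pos'][2]-.1354+.096)
b=st['eef_pos'].copy();b[2]-=.1354
for n,X in(('nose',b+.011*u+[0,0,.11]),('mouth',b+.011*u+[0,0,.096]),('base',b)):print(n,(proj(s,X)-[220,170])*5)
i=cv2.imread('pics/s3.png')[170:290,220:380];cv2.imwrite('pics/c3.png',cv2.resize(i,(800,600),interpolation=cv2.INTER_CUBIC))
E
```

```text
t: 7.22
eef_pos: [0.4541, 0.1833, 0.1794]
ee_rot: [-3.142, 0.001, -1.724]
force: [-0.4, 0.1, -2.8]
width: 0.012
7.325 [0.4542 0.1835 0.1794] [-179.9948    0.0449  -98.7538] [ 0.0603  0.447  -3.044 ]
bar in bob x,y 0.050322392539588645 0.0005695229982191977 mouth z 0.14003106677787275
nose [361.0631 357.6962]
mouth [359.0837 379.1621]
base [373.7469 516.5429]
```

View pics/c3.png

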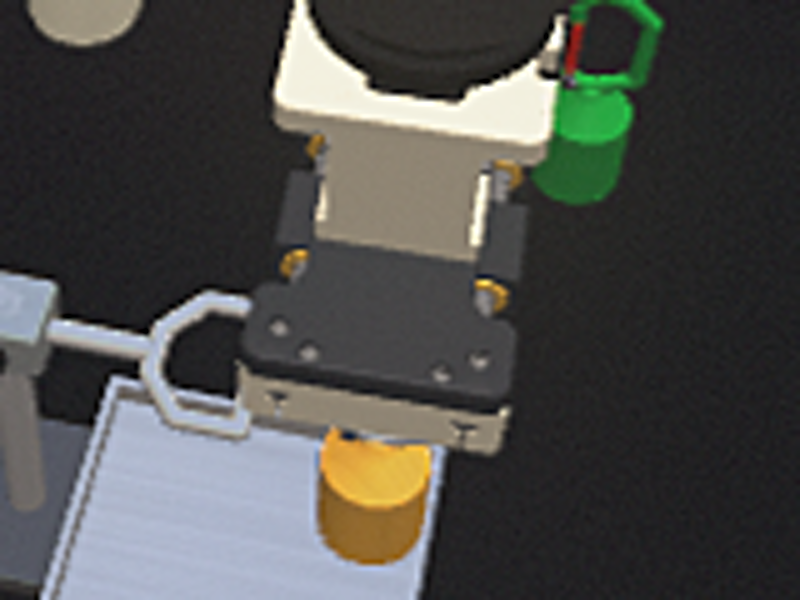

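The arm hides the hook, but the body's position at crop (372,520) matches the prediction (374,517). So the grip hasn't shifted and I can go on by touch. I'll advance 25 mm, then in small steps.

```bash
python3 -m inch '0 0.99 -0.15 0 0 0 0;0 1.98 -0.3 0 0 0 0;0 2.47 -0.38 0 0 0 0;0 2.47 -0.38 0 0 0 0;0 2.47 -0.38 0 0 0 0'
python3 -m inch '0 0.2 -0.03 0 0 0 0;0 0.4 -0.06 0 0 0 0;0 0.4 -0.06 0 0 0 0;0 0.4 -0.06 0 0 0 0'
python3 -m inch '0 0.2 -0.03 0 0 0 0;0 0.4 -0.06 0 0 0 0;0 0.4 -0.06 0 0 0 0;0 0.4 -0.06 0 0 0 0'
python3 -m inch '0 0.2 -0.03 0 0 0 0;0 0.2 -0.03 0 0 0 0;0 0.2 -0.03 0 0 0 0'
python3 -m inch '0 0.2 -0.03 0 0 0 0;0 0.2 -0.03 0 0 0 0;0 0.2 -0.03 0 0 0 0'
```

```text
t: 7.95
eef_pos: [0.4787, 0.1796, 0.1792]
ee_rot: [3.141, 0.0, -1.724]
force: [-0.1, 0.3, -2.3]
width: 0.0117
t: 8.45
eef_pos: [0.4827, 0.179, 0.1793]
ee_rot: [3.141, 0.001, -1.724]
force: [0.1, 0.7, -3.0]
width: 0.0115
t: 8.95
eef_pos: [0.4865, 0.1784, 0.1791]
ee_rot: [3.141, 0.0, -1.724]
force: [-1.6, 1.1, -3.5]
width: 0.0118
t: 9.32
eef_pos: [0.4885, 0.1781, 0.1792]
ee_rot: [3.141, 0.0, -1.724]
force: [-2.8, 1.4, -3.0]
width: 0.012
t: 9.7
eef_pos: [0.4905, 0.1777, 0.1791]
ee_rot: [3.141, 0.0, -1.724]
force: [-2.4, 1.0, -2.0]
width: 0.0115
```

Contact came at TCP x of about 0.486, as predicted (bar at 17.5 mm in the bob's frame). I'll press on carefully.

```bash
python3 -m inch '0 0.2 -0.03 0 0 0 0;0 0.4 -0.06 0 0 0 0;0 0.4 -0.06 0 0 0 0'
python3 -m inch '0 0.2 -0.03 0 0 0 0;0 0.3 -0.045 0 0 0 0;0 0.3 -0.045 0 0 0 0'
python3 -m inch '0 0.15 -0.02 0 0 0 0;0 0.15 -0.02 0 0 0 0;0 0.15 -0.02 0 0 0 0'
python3 -m inch '0 0.1 -0.015 0 0 0 0;0 0.1 -0.015 0 0 0 0;0 0.1 -0.015 0 0 0 0'
```

```text
t: 10.07
eef_pos: [0.4945, 0.1771, 0.1789]
ee_rot: [3.14, 0.0, -1.724]
force: [-3.5, 0.6, -3.1]
width: 0.0121
t: 10.45
eef_pos: [0.4974, 0.1765, 0.1787]
ee_rot: [3.14, -0.0, -1.724]
force: [-3.9, 0.6, -4.5]
width: 0.0121
t: 10.82
eef_pos: [0.4989, 0.1763, 0.1786]
ee_rot: [3.14, -0.0, -1.725]
force: [-3.4, 0.8, -2.9]
width: 0.0118
t: 11.2
eef_pos: [0.4999, 0.1761, 0.1786]
ee_rot: [3.14, -0.0, -1.725]
force: [-3.6, -0.5, -2.8]
width: 0.0118
```

```bash
python3 -m inch '0 0.1 -0.015 0 0 0 0;0 0.1 -0.015 0 0 0 0;0 0.1 -0.015 0 0 0 0'
python3 -m inch '0 0.1 -0.015 0 0 0 0;0 0.1 -0.015 0 0 0 0;0 0.1 -0.015 0 0 0 0'
python3 - <<'E'
from h import *
st=telemetry.get_state();print(st['force'],st['moment'])
s=grab('side','s4');t=grab('top','t4')
a=cv2.imread('pics/s4.png')[180:270,210:330];b=cv2.imread('pics/t4.png')[150:240,110:230]
cv2.imwrite('pics/c4.png',np.hstack([cv2.resize(i,(400,300),interpolation=cv2.INTER_CUBIC) for i in(a,b)]))
p=st['eef_pos'].copy();p[2]-=.1354;print((proj(s,p)-[210,180])*3.333)
E
```

```text
t: 11.58
eef_pos: [0.5009, 0.176, 0.1785]
ee_rot: [3.14, -0.0, -1.725]
force: [-4.4, 1.0, -4.0]
width: 0.012
t: 11.95
eef_pos: [0.5019, 0.1758, 0.1785]
ee_rot: [3.14, -0.0, -1.725]
force: [-3.5, 0.6, -5.1]
width: 0.0116
[-3.47731556  0.55343388 -5.07588344] [0.18990519 1.27689796 0.04573554]
[204.32054738 297.38932774]
```

View pics/c4.png

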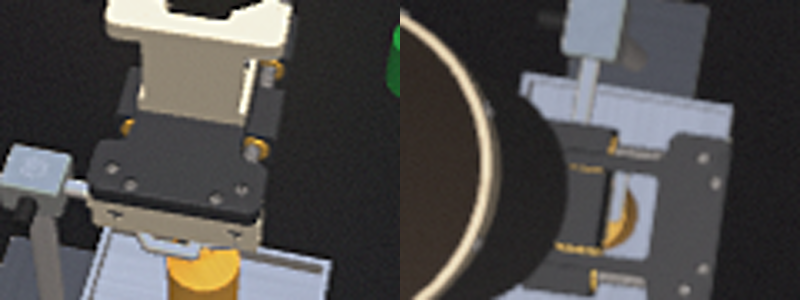

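The body is still upright and where predicted: crop (203,297), predicted (204,297). Push is about 4 N with the bar at roughly 2 mm in the bob's frame. I'll add 1 mm, then start lowering.

```bash
python3 -m inch '0 0.1 -0.015 0 0 0 0;0 0.1 -0.015 0 0 0 0;0 0.1 -0.015 0 0 0 0'
python3 -m inch '0 0 0 -0.2 0 0 0;0 0 0 -0.4 0 0 0;0 0 0 -0.4 0 0 0'
python3 -m inch '0 0 0 -0.2 0 0 0;0 0 0 -0.4 0 0 0;0 0 0 -0.4 0 0 0'
```

```text
t: 12.42
eef_pos: [0.5029, 0.1756, 0.1784]
ee_rot: [3.14, -0.0, -1.725]
force: [-2.9, -0.8, -4.3]
width: 0.0119
t: 12.8
eef_pos: [0.503, 0.1756, 0.174]
ee_rot: [3.14, -0.0, -1.725]
force: [-0.5, 0.5, -6.7]
width: 0.0122
t: 13.18
eef_pos: [0.5029, 0.1756, 0.1696]
ee_rot: [3.14, -0.001, -1.725]
force: [-0.2, 1.0, -8.4]
width: 0.0119
```

```bash
python3 -m inch '0 0 0 -0.1 0 0 0;0 0 0 -0.1 0 0 0;0 0 0 -0.1 0 0 0'
python3 -m inch '0 0 0 -0.1 0 0 0;0 0 0 -0.1 0 0 0;0 0 0 -0.1 0 0 0'
python3 -m inch '0 0 0 -0.1 0 0 0;0 0 0 -0.2 0 0 0;0 0 0 -0.2 0 0 0'
```

```text
t: 13.55
eef_pos: [0.5033, 0.1757, 0.169]
ee_rot: [3.141, -0.0, -1.725]
force: [-0.2, 0.3, -3.6]
width: 0.012
t: 13.92
eef_pos: [0.5034, 0.1758, 0.168]
ee_rot: [3.141, 0.0, -1.725]
force: [0.4, -0.2, -3.6]
width: 0.0117
t: 14.3
eef_pos: [0.5033, 0.1757, 0.1659]
ee_rot: [3.14, -0.0, -1.725]
force: [0.1, -0.3, -2.5]
width: 0.0121
```

The force fell back to the bare weight, so the bar is past the tip. I'll lower the last ~6 mm slowly onto the arch.

```bash
python3 -m inch '0 0 0 -0.1 0 0 0;0 0 0 -0.2 0 0 0;0 0 0 -0.3 0 0 0;0 0 0 -0.4 0 0 0;0 0 0 -0.4 0 0 0'
python3 -m inch '0 0 0 -0.1 0 0 0;0 0 0 -0.1 0 0 0;0 0 0 -0.1 0 0 0'
python3 -m inch '0 0 0 -0.1 0 0 0;0 0 0 -0.1 0 0 0;0 0 0 -0.1 0 0 0'
```

```text
t: 14.92
eef_pos: [0.5033, 0.1757, 0.1618]
ee_rot: [3.14, -0.0, -1.725]
force: [0.8, 0.1, -2.7]
width: 0.0117
t: 15.3
eef_pos: [0.5033, 0.1757, 0.1608]
ee_rot: [3.14, -0.0, -1.725]
force: [-0.2, 0.2, -3.4]
width: 0.0119
t: 15.68
eef_pos: [0.5034, 0.1757, 0.16]
ee_rot: [3.141, -0.0, -1.725]
force: [-0.2, 0.1, -1.5]
width: 0.0119
```

Weight is starting to transfer at exactly the expected height (0.160).

```bash
python3 -m inch '0 0 0 -0.05 0 0 0;0 0 0 -0.05 0 0 0;0 0 0 -0.05 0 0 0'
python3 - <<'E'
from h import *
st=telemetry.get_state();print(st['force'])
E
python3 -m inch '0.05 0 0 0 0 0 0;0.14 0 0 0 0 0 0;0.18 0 0 0 0 0 0;0.22 0 0 0 0 0 0;0.22 0 0 0 0 0 0;0.22 0 0 0 0 0 0;0.22 0 0 0 0 0 0'
```

```text
t: 16.05
eef_pos: [0.5035, 0.1757, 0.1598]
ee_rot: [3.141, -0.0, -1.724]
force: [-0.5, -0.6, 3.6]
width: 0.0117
[-0.4989967  -0.61140324  3.62918357]
t: 16.92
eef_pos: [0.5035, 0.1758, 0.1598]
ee_rot: [3.141, 0.0, -1.725]
force: [-0.3, -0.5, 0.0]
width: 0.0195
```

```bash
python3 -m inch '0.45 0 0 0 0 0 0;0.45 0 0 0 0 0 0;0.45 0 0 0 0 0 0;0.45 0 0 1 0 0 0;0.45 0 0 3 0 0 0;0.45 0 0 6 0 0 0;0.45 0 0 9 0 0 0;0.45 0 0 12 0 0 0;0.45 0 -5 14 0 0 0;0.45 0 -10 14 0 0 0;0.45 0 -15 14 0 0 0;0.45 0 -20 14 0 0 0'
python3 -m inch '0.45 0 -3 0 0 0 0;0.45 0 -3 0 0 0 0'
python3 - <<'E'
from h import *
s=grab('side','s5');t=grab('top','t5')
a=cv2.imread('pics/s5.png')[180:285,190:330];b=cv2.imread('pics/t5.png')[150:255,110:250]
cv2.imwrite('pics/c5.png',np.hstack([cv2.resize(i,(400,300),interpolation=cv2.INTER_CUBIC) for i in(a,b)]))
for n,f in(('side',s),('top',t)):
    for o,z in(('bob_tab',.1764),('bob_crook',.14)):
        print(n,o,[(round(r['p'],2),np.round(atz(f,r['location'],z),3)) for r in pinpoint(n,o)[:2]])
E
```

```text
t: 18.42
eef_pos: [0.5033, -0.0257, 0.3009]
ee_rot: [-3.141, 0.001, -1.724]
force: [0.8, -0.6, 0.1]
width: 0.0393
t: 18.68
eef_pos: [0.5032, -0.0576, 0.3018]
ee_rot: [-3.14, 0.001, -1.727]
force: [-0.2, 0.4, -0.1]
width: 0.0398
side bob_tab [(0.75, array([ 0.364, -0.011,  0.176]))]
side bob_crook [(0.94, array([0.507, 0.175, 0.14 ])), (0.71, array([ 0.362, -0.021,  0.14 ]))]
top bob_tab [(0.89, array([ 0.357, -0.042,  0.176]))]
top bob_crook [(0.95, array([ 0.36 , -0.043,  0.14 ]))]
```

View pics/c5.png

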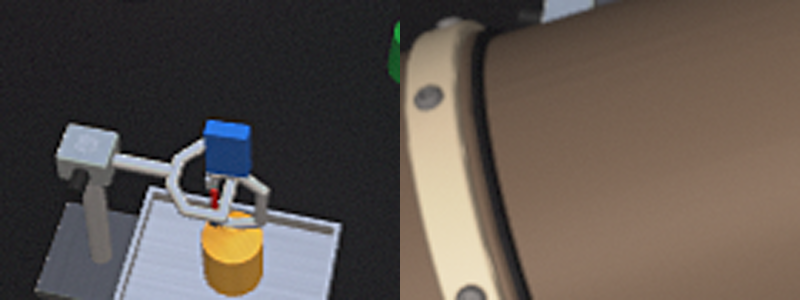

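The bob hangs upright on the front bar (tab at crop (228,148), body at (232,255)) over the tray, and the red gate at (213,200) stands upright at the nose. I'll check that it's at rest, then hand in.

```bash
python3 -m inch '0.45 0 0 0 0 0 0;0.45 0 0 0 0 0 0;0.45 0 0 0 0 0 0;0.45 0 0 0 0 0 0;0.45 0 0 0 0 0 0;0.45 0 0 0 0 0 0;0.45 0 0 0 0 0 0;0.45 0 0 0 0 0 0'
python3 - <<'E'
from h import *
s=grab('side','s6')['pixels'].astype(int);o=cv2.imread('pics/s5.png')[:,:,::-1].astype(int)
print('mean/max diff round bob',abs(s-o)[215:285,250:290].mean(),abs(s-o)[215:285,250:290].max())
print([(r['p'],r['location']) for r in pinpoint('side','bob_crook')[:2]])
a=cv2.imread('pics/s0.png') if 0 else cv2.imread('pics/side0.png')
o0=a[:,:,::-1].astype(int)
for n,(x,y,w,h) in dict(wash=(222,125,28,56),beaker=(264,118,30,40),amber=(150,174,34,50)).items(): print(n,abs(s-o0)[y:y+h,x:x+w].mean())
arm.job_done()
E
```

```text
t: 19.98
eef_pos: [0.5034, -0.055, 0.301]
ee_rot: [-3.141, 0.001, -1.723]
force: [-0.3, 0.3, -0.3]
width: 0.0396
mean/max diff round bob 1.5540476190476191 10
[(0.92, [269.8, 241.3]), (0.75, [340.1, 172.7])]
wash 1.4921343537414966
beaker 1.6291666666666667
amber 1.6135294117647059
the job is handed in; nothing more can be done
```

I gripped the brass bob by its blue tab, pushed its gate onto the eye's front bar, let it down about 18 mm onto the bar and released it. I then withdrew the arm and handed the job in at about 20 s; no verdict is reported.

- **Gate push:** the bar met the gate where I had measured it. The push was about 4 N. While letting the bob down, the reading briefly showed about 5 N beyond its weight, which I took to be the gate's tip. It then fell back to the weight alone, as expected when the gate snaps shut.
- **Setting down:** the bob took the bar at the expected height. At the last step I pressed about 7 N onto the bar before opening the fingers.
- **Last picture:** the bob hangs upright from the front bar over the tray, with the red gate at the nose. I judged the gate shut by eye, since its angle cannot be read.
- **Position:** the network puts the point under the hook's arch at (0.507, 0.175), against a measured bar middle of (0.504, 0.176).
- **At rest:** pictures taken over 1 s apart show no change at the bob beyond image noise. The wash bottle, beaker and amber bottle look unmoved since the start.
- **Not confirmed:** the top camera was blocked by the arm at the end, so these checks rest on the side camera alone. The network did not find this bob's tab in either last picture, only the green look-alike's.

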